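Dip the feeding tongs in the rinse jar

TASK

Lift the loose blue cap off the clear rinse jar and set it, knob up, wholly on the round cork mat. Then take the white feeding tongs from their wooden rest, dip the bent-down tip into the open clear jar, well below half its depth, for about a second without pressing hard on the jar, and lay the tongs back across both posts of their rest. Do not dip into the black cup, keep the jar standing where it is, and leave the other things on the shelf alone.

Things in the scene. Friction and masses are not known exactly. Their poses are not given: they have to be found in the camera images.
- jar: Clear plastic jar, loose, outer diameter 64, height 85, wall 3, floor 6 thick (inner diameter 58), thin blue rings near rim and foot, 150 g. Origin: centre of its underside, z up. It stands in one of two spots, the black cup in the other.
- cap: Blue cap lying loose (unscrewed) on the jar, pulls straight up. Origin: centre of the underside of its grey plug; z up. From the origin upward: plug diameter 50, 0 to 5 (hangs inside the jar mouth at the start); flange diameter 68, 5 to 13; round ribbed knob diameter 26 (28 over ribs), 13 to 35. 30 g.
- mat: Fixed round cork mat, diameter 120, 4 thick. Origin: centre of its underside, so its top is 4 above the origin.
- tongs: White plastic feeding tongs, locked shut: one rigid L, 60 g. Origin: mid-handle on its centre line, near the balance point: grip here. x along the handle to the bent end, z up. Handle 14 wide (y), 8 high (z), x -95 to +85; end block 30 x 18 x 14 at x = -95; at x = +85 a leg 10 x 10 goes down to z = -78, black rubber tip. Starts lying on its rest, origin over the rest's, axes alike.
- tongs_tip (a point): Centre of the lower end of the tongs' leg, at (85, 0, -78) in the tongs' frame.
- rest: Fixed pale wooden rest. Origin: midway between its two posts, on the underside; x from post to post, towards the tongs' bent end at the start. Base plate 70 wide, 6 thick, x -80 to +105. Posts at x = -55 and +55, 8 thick, 30 wide; the handle lies on their tops at z = 90 (its centre line at 94) between outward-leaning horns 19 apart at the bottom, 34 at the top, up to z = 110.
- cup: Black plastic open cup (not to be used), loose; outer diameter 60 at the foot, 68 at the rim, height 55. Origin: centre of underside.
- block: White ceramic bacteria-house block with four square holes, loose, 80 x 80 x 50. Origin: centre of underside.
- frame: Black plastic breeder net frame, bare box of thin rods, loose, 118 x 158 x 114. Origin: centre of underside.
- conditioner: Green bottle with white cap, loose, diameter 56, height 140. Origin: centre of underside.
- tin: Small orange food tin, loose, diameter 56, height 50. Origin: centre of underside.
- scraper: Black magnet scraper with yellow grip, loose, 70 x 40 x 30. Origin: centre of underside.
Mind the look-alikes: they are no part of the job. What is shaped like the tongs but orange is not meant.

How it is judged:
By the outcome, as a careful person would: the job done as asked, in the order asked, and still so for the second after the job is handed in, with the robot touching nothing.
It also fails if it takes over 64 s, if anything falls off the work surface, if the arm or the gripper's body presses on something with over 40 N, if the wrist force passes 120 N, or if a joint passes its speed limit or range.

ROBOT

A 6-joint arm with a two-finger parallel gripper is mounted at the origin on the work surface. World frame = base frame: x ahead of the robot, y to its left, z up, the work surface at z = 0. Lengths are in m, angles in rad, forces in N, time in s.
With the tool pointing down it reaches from about 0.4 to 0.825 m from the base axis. Payload 7 kg.
Tool frame: the origin (TCP) lies midway between the tips of the shut fingers; the grasp point (between the pads) lies 19 mm behind it; z points along the fingers, y is the line along which they close (so a half turn about z gives the same grasp; the last joint's range is limited). The gripper opens to 85 mm and grips with 20 to 120 N. Pads are 22 mm wide; open, the fingers measure 114 mm over their backs; the gripper's body (76 mm by 85 mm) begins 54 mm behind the grasp point. The pads swing forward as they close: fully open they stand 13 mm farther back than shut.
Start: joints at [-0.954, 0.359, 0.012, 0, -1.224, -0.288], TCP at [0.218, -0.639, 0.231] pointing down, gripper open.
Joint ranges: [-3.07, 3.07], [-1.43, 2.12], [-1.02, 1.25], [-3.03, 1.67], [-3.05, -0], [-3.03, 3.03]. Speed limits (rad/s): [2.39, 2.39, 3.01, 3.14, 3.14, 3.14].

INTERFACE

Orientations are given as a unit quaternion [x, y, z, w].
In Python, from station import bot, read_camera gives the robot as it stands. The module is installed in compiled form; this text tells all that it offers.
- The arm moves only by the shell command python3 -m pendant 'ROWS' [FORCE]. ROWS is text: rows parted by semicolons, each of 7 numbers parted by spaces: the closure, from -1 (fully open) to 1 (shut), then the shift along the world's x, y, z in cm, then the turn, a rotation vector about the world's x, y, z in rad. In form: grip x y z ax ay az; .... A call has exactly 8 rows; each row is the pose to reach, as a shift and turn from the pose commanded when the call began; what a row does not reach only later rows make up. A row lasts 1/10 s, in which the tool goes at most 50 mm and 8.59 degrees, less where a joint would pass 70% of its speed; a pose out of reach is approached as far as the arm can. A call with a gripper value outside its range is refused whole. The fingers move at their own pace and stop on an object; FORCE is the grip in N (left out, the last holds). Time passes only in rows, so rows that repeat a pose let the fingers close, or fill a call up. It gives the time, the measured TCP pose, the force, the opening and the grip force at its end, in the units of the state.
- bot.observe(): the state, without advancing time (a new reading comes with each control period).
- read_camera(name): name is "scene" or "side" or "wrist"; returns a dict with "img" (400x640x3 uint8, red, green, blue), "mtx" (3x3 intrinsics, pixels), "T" (4x4, takes a point from camera to world coordinates). Camera axes: x right, y down, z forward; pixel columns grow to the right and rows downward; lengths in m; the calibration is good to about 2 mm. The wrist camera is an equidistant fisheye: a pixel r from the principal point sees the ray r / f radians off the axis. A picture is of the moment at which its call begins. There is no depth.
- bot.job_done(): hands the job in; it is judged then, once.
The state is a dict: "time": time; "joint_positions": joint angles; "qvel": joint speeds; "joint_efforts": joint torques, N m; "tool_pos": TCP position; "eef_rot": TCP orientation; "ft_force": force on the tool from outside, world axes, zero at the start; "ft_torque": the same for the moment, N m; "gripper_width": opening from 0.0 (shut) to 1.0 (fully open); "grasp_force": force on a finger pad.
Only numpy, scipy, OpenCV 4.12 (cv2) and the standard library are available. Lean on these libraries where they do the work, as an engineer would, in place of code of your own. Each camera call takes 0.05 s, during which the arm holds its last target. There are 200 camera calls.

## Working session

There is one attempt and no reset: what is moved stays moved. The work goes in short steps, Python scripts to look and compute and a shell command to move; the robot and the scene stay as the last step left them, time stands still between calls to the robot, and variables do not carry over. Pictures are saved under pics/ and viewed, at most 10 in all, crops included, and the job is handed in when it is done.

```bash
mkdir -p pics; python3 - <<'E'
from station import bot, read_camera
import cv2,numpy as np,pickle
d={}
for n in("scene","side","wrist"):
    c=read_camera(n); d[n]=c
    cv2.imwrite(f"pics/{n}0.png",c["img"][:,:,::-1]); print(n,c["mtx"].tolist(),np.round(c["T"],3).tolist())
pickle.dump(d,open("cams0.pkl","wb"))
s=bot.observe();print(s["time"],s["tool_pos"],s["eef_rot"],s["ft_force"])
E
```

```text
scene [[485.58376013453557, 0.0, 316.08566911446997], [0.0, 485.58376013453557, 207.08916327299949], [0.0, 0.0, 1.0]] [[0.075, 0.626, -0.776, 1.592], [0.997, -0.055, 0.052, -0.102], [-0.01, -0.778, -0.629, 0.896], [0.0, 0.0, 0.0, 1.0]]
side [[389.9289712362923, 0.0, 322.85825156551664], [0.0, 389.9289712362923, 199.29635926447185], [0.0, 0.0, 1.0]] [[-0.998, -0.056, 0.042, 0.535], [-0.068, 0.613, -0.787, 0.725], [0.018, -0.788, -0.615, 0.67], [0.0, 0.0, 0.0, 1.0]]
wrist [[309.70691628693146, 0.0, 320.83831218725254], [0.0, 309.70691628693146, 200.00726055228733], [0.0, 0.0, 1.0]] [[-0.323, 0.907, 0.27, 0.151], [0.946, 0.309, 0.094, -0.663], [0.002, 0.286, -0.958, 0.374], [0.0, 0.0, 0.0, 1.0]]
0.15 [ 0.21778723 -0.6385258   0.23060765] [-1.63584305e-01  9.86529158e-01  6.02806109e-04 -1.79073810e-04] [-1.1600968  -1.39740153 -0.61775752]
```

View pics/scene0.png

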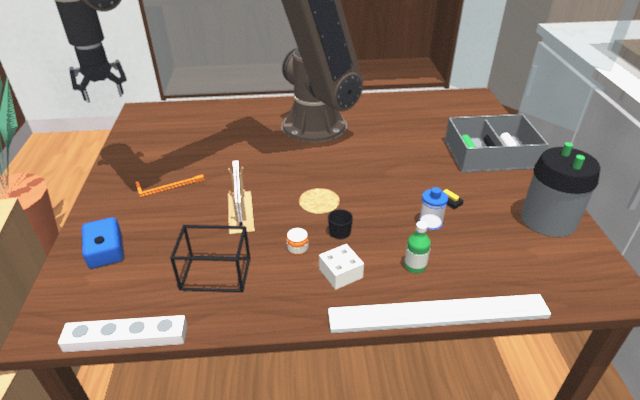

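View pics/side0.png

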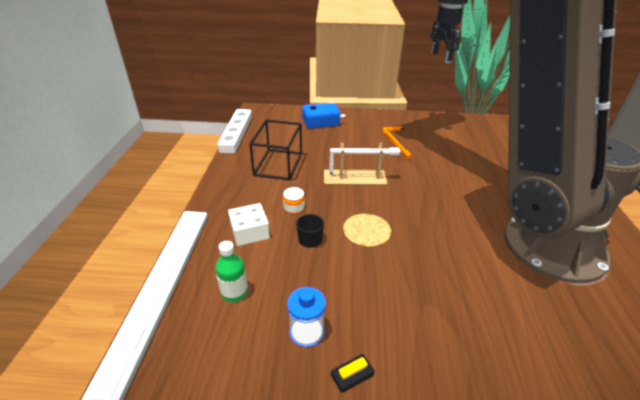

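Scene view: blue-capped jar at (433,208), black cup (340,223), mat (319,200), white tongs on their rest (238,190). Side view: jar (307,317), mat (367,229), tongs (365,152), with the leg at (333,162).
Look-alikes: orange tongs (170,186), blue box (102,242), white strips and the multi-socket (125,333), black cup (340,223). I choose the white tongs at (238,190) and the jar at (433,208), and check both in a close crop.

```bash
python3 - <<'E'
import cv2,numpy as np,pickle
d=pickle.load(open("cams0.pkl","rb"))
s=d["scene"]["img"];e=d["side"]["img"]
def crop(i,x0,y0,w,h,k): return cv2.resize(i[y0:y0+h,x0:x0+w],None,fx=k,fy=k,interpolation=cv2.INTER_CUBIC)
a=crop(s,215,150,65,95,6)[:, :390]; b=crop(e,318,135,90,55,4)  #390x570 ; 360x220
c=crop(s,410,180,60,55,5); # 300x275
o=np.zeros((570,760,3),np.uint8); o[:570,:390]=a; o[:220,395:755]=b; o[230:505,395:695]=c
cv2.imwrite("pics/crop1.png",o[:,:,::-1])
E
```

```text
(no output)
```

View pics/crop1.png

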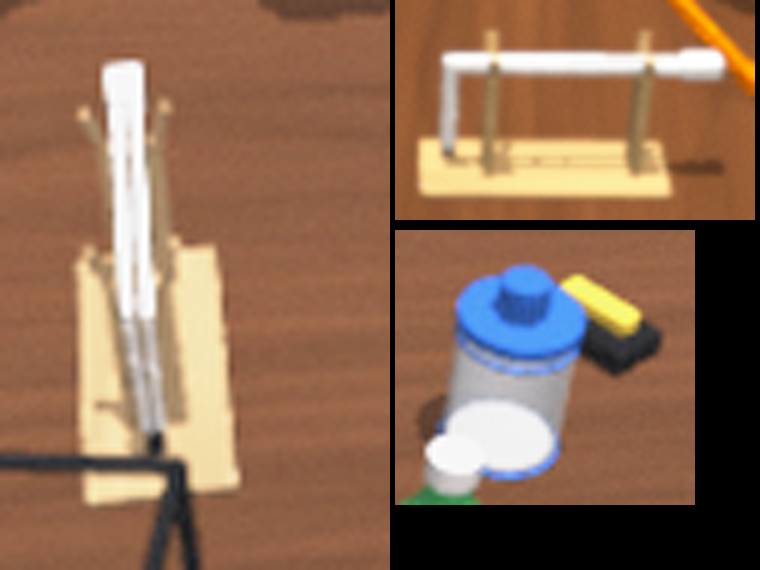

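```bash
cat > h.py <<'E'
import numpy as np,cv2,pickle
from scipy.optimize import least_squares
def proj(c,P):
    P=np.atleast_2d(P);T=c["T"];q=(P-T[:3,3])@T[:3,:3]
    return q[:,:2]/q[:,2:]*c["mtx"][[0,1],[0,1]]+c["mtx"][:2,2]
def onz(c,uv,z):
    K=c["mtx"];r=c["T"][:3,:3]@np.array([(uv[0]-K[0,2])/K[0,0],(uv[1]-K[1,2])/K[1,1],1]);o=c["T"][:3,3]
    return o+r*(z-o[2])/r[2]
E
python3 - <<'E'
from h import *
d=pickle.load(open("cams0.pkl","rb"));S,D=d["scene"],d["side"]
m=1e-3
sc=[((-80,-35,6),(228.3,191.3)),((-80,35,6),(250.8,190.8)),((105,35,6),(255,231.2)),((105,-35,6),(229.2,233.8)),((85,0,16),(240.8,225)),((-110,0,101),(235.5,160.8))]
sd=[((105,-35,6),(324,169.5)),((-80,-35,6),(383.5,169.5)),((-110,0,94),(400,151.2)),((85,0,16),(331.5,173.8)),((90,0,98),(330.5,148.75))]
def f(p,res=True):
    R=np.array([[np.cos(p[2]),-np.sin(p[2])],[np.sin(p[2]),np.cos(p[2])]]);o=[]
    for c,L in((S,sc),(D,sd)):
        for P,u in L:
            w=np.r_[R@(np.array(P[:2])*m)+p[:2],P[2]*m];o.append(proj(c,w)[0]-u)
    return np.concatenate(o)
r=least_squares(f,[.5,-.25,0.05],loss="soft_l1");print("rest",r.x,np.round(f(r.x).reshape(-1,2),1).tolist())
def mask(c,lo,hi,box):
    h=cv2.cvtColor(c["img"],cv2.COLOR_RGB2HSV);M=cv2.inRange(h,lo,hi);Z=np.zeros_like(M);x0,y0,x1,y1=box;Z[y0:y1,x0:x1]=M[y0:y1,x0:x1];return Z
for n,c,b in(("sc",S,(295,185,345,216)),("sd",D,(335,205,400,252))):
    M=mask(c,(14,60,150),(30,255,255),b);k=max(cv2.findContours(M,0,2)[0],key=cv2.contourArea);e=cv2.fitEllipse(cv2.convexHull(k));print("mat",n,e,onz(c,e[0],.004))
# cap flange+knob: silhouette centroid match of blue mask hull
obs=[]
for c,b in((S,(415,185,452,216)),(D,(283,285,332,322))):
    M=mask(c,(100,150,60),(120,255,255),b);k=max(cv2.findContours(M,0,2)[0],key=cv2.contourArea);obs.append(np.array(cv2.boundingRect(k)));print(obs[-1])
t=np.linspace(0,2*np.pi,60)
cyl=lambda r,z:np.c_[r*np.cos(t),r*np.sin(t),0*t+z]
mod=np.r_[cyl(.034,.085),cyl(.034,.093),cyl(.0135,.115)]
def g(p):
    o=[]
    for c,b in zip((S,D),obs):
        u=proj(c,mod+[p[0],p[1],0]);o+=[u[:,0].min()-b[0],u[:,0].max()-b[0]-b[2]+1,u[:,1].min()-b[1]]
    return np.array(o)
r=least_squares(g,[.6,.2]);print("jar",r.x,np.round(g(r.x),1))
print("cup",onz(S,(340,216),.055),onz(D,(310,222),.055))
for u in((185,229),(243,229),(250,258),(173,259)):print("frame",onz(S,u,.114))
print("tin",onz(S,(297,235),.05),"bottle",onz(S,(421,227),.14),onz(D,(227,247),.14),"block",onz(S,(341,258),.05))
E
```

```text
rest [ 0.47947574 -0.24802564  0.08290812] [[-0.3, 1.8], [0.3, -0.1], [-0.2, -0.7], [-0.0, -0.4], [0.5, -0.5], [0.2, -0.5], [0.0, -0.3], [0.5, 0.1], [-0.4, -0.3], [-0.5, -0.9], [-0.4, 0.3]]
mat sc ((318.73126220703125, 200.58154296875), (26.025712966918945, 41.12165832519531), 89.57007598876953) [ 0.46095096 -0.01797925  0.004     ]
mat sd ((366.7104797363281, 229.63340759277344), (34.228641510009766, 49.881202697753906), 97.65548706054688) [ 0.461458   -0.01209551  0.004     ]
[423 188  26  18]
[288 287  37  33]
jar [0.58452049 0.28860702] [-0.5  0.6 -0.8 -1.1  0.8 -0.3]
cup [0.59758172 0.0289123  0.055     ] [0.60156436 0.02925716 0.055     ]
frame [ 0.68365952 -0.36185488  0.114     ]
frame [ 0.6958363  -0.22074787  0.114     ]
frame [ 0.79721925 -0.20071453  0.114     ]
frame [ 0.78558239 -0.37526926  0.114     ]
tin [ 0.65809776 -0.08982665  0.05      ] bottle [0.75455455 0.20060077 0.14      ] [0.74237126 0.21082611 0.14      ] block [0.75109654 0.01399406 0.05      ]
```

```bash
python3 -m pendant '-1 1.8 4.6 0 0 0 -0.1; -1 3.6 9.2 0 0 0 -0.2; -1 5.4 13.8 0 0 0 -0.245; -1 7.2 18.4 0 0 0 -0.245; -1 9 23 0 0 0 -0.245; -1 10.8 27.6 0 0 0 -0.245; -1 12.6 32.2 0 0 0 -0.245; -1 14.4 36.8 0 0 0 -0.245' 40
python3 -m pendant '-1 1.8 4.6 0 0 0 0; -1 3.6 9.2 0 0 0 0; -1 5.4 13.8 0 0 0 0; -1 7.2 18.4 0 0 0 0; -1 9 23 0 0 0 0; -1 10.8 27.6 0 0 0 0; -1 12.6 32.2 0 0 0 0; -1 14.4 36.8 0 0 0 0'
python3 -m pendant '-1 1.8 4.6 0 0 0 0; -1 3.6 9.2 0 0 0 0; -1 5.4 13.8 0 0 0 0; -1 7.2 18.4 0 0 0 0; -1 7.9 19.1 0 0 0 0; -1 7.9 19.1 0 0 0 0; -1 7.9 19.1 0 0 0 0; -1 7.9 19.1 0 0 0 0'
```

```text
time: 0.95
tool_pos: [0.3621, -0.269, 0.2314]
eef_rot: [-0.042, 0.999, -0.0, 0.0]
ft_force: [2.1, -0.6, 0.3]
gripper_width: 0.998
grasp_force: 0.0
time: 1.75
tool_pos: [0.5061, 0.0993, 0.2314]
eef_rot: [-0.042, 0.999, 0.0, 0.0]
ft_force: [1.1, -0.7, 1.1]
gripper_width: 1.0
grasp_force: 0.0
time: 2.55
tool_pos: [0.5846, 0.2871, 0.2316]
eef_rot: [-0.041, 0.999, 0.0, -0.0]
ft_force: [0.6, -0.3, 0.0]
gripper_width: 1.001
grasp_force: 0.0
```

```bash
cat >> h.py <<'E'
def fproj(c,P):
    P=np.atleast_2d(P);T=c["T"];q=(P-T[:3,3])@T[:3,:3];r=np.hypot(q[:,0],q[:,1]);th=np.arctan2(r,q[:,2])
    return q[:,:2]/r[:,None]*th[:,None]*c["mtx"][0,0]+c["mtx"][:2,2]
def fonz(c,uv,z):
    d=(np.array(uv)-c["mtx"][:2,2]);r=np.hypot(*d);th=r/c["mtx"][0,0]
    v=c["T"][:3,:3]@np.r_[d/r*np.sin(th),np.cos(th)];o=c["T"][:3,3];return o+v*(z-o[2])/v[2]
E
python3 - <<'E'
from h import *
from station import bot,read_camera
c=read_camera("wrist");cv2.imwrite("pics/w1.png",c["img"][:,:,::-1])
print(bot.observe()["tool_pos"],c["T"].round(3).tolist())
h=cv2.cvtColor(c["img"],cv2.COLOR_RGB2HSV);M=cv2.inRange(h,(100,150,60),(120,255,255))
k=max(cv2.findContours(M,0,2)[0],key=cv2.contourArea)[:,0];print(cv2.boundingRect(k))
# outline fit: hull radial distance of points to flange silhouette
H=cv2.convexHull(k)[:,0].astype(float)
t=np.linspace(0,2*np.pi,180)
mod=np.concatenate([np.c_[r*np.cos(t),r*np.sin(t),0*t+z] for r,z in((.034,.085),(.034,.093),(.0135,.115))])
def f(p):
    u=cv2.convexHull(fproj(c,mod+[p[0],p[1],0]).astype(np.float32))
    return [cv2.pointPolygonTest(u,tuple(map(float,q)),True) for q in H]
r=least_squares(f,[.5845,.2886],loss="soft_l1",diff_step=1e-3);print(r.x,np.round(f(r.x),1))
E
```

```text
[0.58464985 0.28702903 0.23181747] [[-0.083, 0.955, 0.285, 0.514], [0.997, 0.079, 0.024, 0.28], [0.001, 0.286, -0.958, 0.375], [0.0, 0.0, 0.0, 1.0]]
(286, 152, 71, 69)
[0.58410666 0.28608346] [ 0.7  0.5  0.2  0.2 -0.  -0.1  0.2  0.5  0.   0.   0.3  0.4  0.5  0.6
  0.8  1.2  1.2  1.4  2.1  1.9 -0.6 -0.7  2.4  2.3  1.9 -0.3  1.1  1.1
  1.2  0.7]
```

View pics/w1.png

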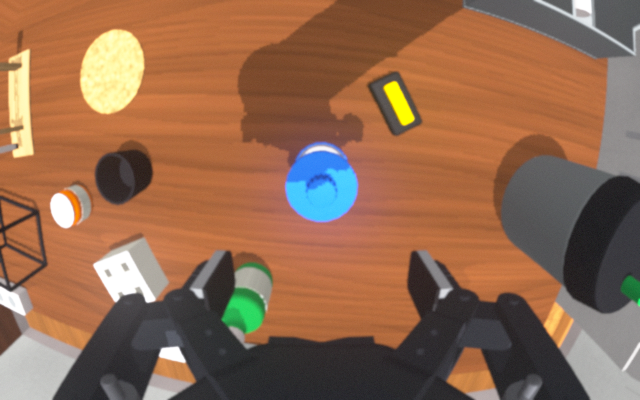

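The wrist view shows the cap at (321,182), nothing near it, and the black cup at the left (124,176). The TCP is over the cap, so I descend and grip.

```bash
python3 -m pendant '-1 0 0 -4 0 0 0; -1 0 0 -8 0 0 0; -1 0 0 -11.5 0 0 0; -1 0 0 -12.5 0 0 0; -1 0 0 -13.4 0 0 0; -1 0 0 -13.4 0 0 0; 1 0 0 -13.4 0 0 0; 1 0 0 -13.4 0 0 0' 40
python3 -m pendant '1 0 0 0 0 0 0; 1 0 0 0 0 0 0; 1 0 0 0 0 0 0; 1 0 0 0 0 0 0; 1 0 0 0 0 0 0; 1 0 0 0 0 0 0; 1 0 0 0 0 0 0; 1 0 0 0 0 0 0'
```

```text
time: 3.4
tool_pos: [0.5857, 0.2888, 0.0991]
eef_rot: [-0.042, 0.999, 0.001, 0.001]
ft_force: [0.1, -0.4, 0.1]
gripper_width: 0.691
grasp_force: 0.0
time: 4.2
tool_pos: [0.5854, 0.2885, 0.0982]
eef_rot: [-0.042, 0.999, 0.0, 0.001]
ft_force: [-0.2, -0.3, 6.0]
gripper_width: 0.284
grasp_force: 39.6
```

```bash
python3 -m pendant '1 0 0 0.5 0 0 0; 1 0 0 1 0 0 0; 1 0 0 2 0 0 0; 1 0 0 4 0 0 0; 1 0 0 6 0 0 0; 1 0 0 8 0 0 0; 1 0 0 8 0 0 0; 1 0 0 8 0 0 0' 40
python3 - <<'E'
from h import *
from station import bot,read_camera
c=read_camera("side");cv2.imwrite("pics/s2.png",cv2.resize(c["img"][180:360,220:420,::-1],None,fx=3,fy=3))
E
```

```text
time: 5.0
tool_pos: [0.585, 0.2883, 0.1782]
eef_rot: [-0.042, 0.999, 0.001, 0.0]
ft_force: [-0.3, 0.5, -0.2]
gripper_width: 0.288
grasp_force: 39.3
```

View pics/s2.png

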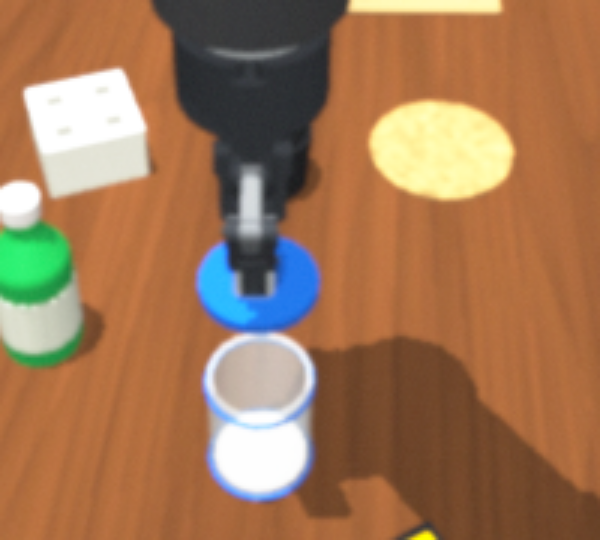

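The cap hangs level in the fingers at crop (258,282). The jar is open and still standing, rim centre at crop (260,380), and the mat is at crop (442,150).

```bash
python3 -m pendant '1 -1.5 -3.8 0 0 0 0; 1 -3.1 -7.6 0 0 0 0; 1 -4.7 -11.4 0 0 0 0; 1 -6.2 -15.2 0 0 0 0; 1 -7.8 -19 0 0 0 0; 1 -9.3 -22.8 0 0 0 0; 1 -10.9 -26.6 0 0 0 0; 1 -12.4 -30.3 0 0 0 0'
python3 -m pendant '1 0 0 -4 0 0 0; 1 0 0 -8 0 0 0; 1 0 0 -12 0 0 0; 1 0 0 -14 0 0 0; 1 0 0 -15 0 0 0; 1 0 0 -15.5 0 0 0; 1 0 0 -15.5 0 0 0; 1 0 0 -15.5 0 0 0'
python3 - <<'E'
from h import *
from station import bot,read_camera
c=read_camera("side");K=[(306.7,306.7,.085),(306.7,330.7,.006)]
for u,v,z in K:print(onz(c,(u,v),z))
E
```

```text
time: 5.85
tool_pos: [0.4594, -0.0164, 0.1767]
eef_rot: [-0.042, 0.999, -0.0, -0.001]
ft_force: [0.2, -0.3, 0.6]
gripper_width: 0.286
grasp_force: 39.3
time: 6.65
tool_pos: [0.4616, -0.0146, 0.023]
eef_rot: [-0.042, 0.999, 0.0, 0.001]
ft_force: [-0.7, 0.9, -0.9]
gripper_width: 0.283
grasp_force: 41.1
[0.58264013 0.29327771 0.085     ]
[0.5835167  0.29028577 0.006     ]
```

```bash
python3 -m pendant '1 0 0 -0.1 0 0 0; 1 0 0 -0.2 0 0 0; 1 0 0 -0.2 0 0 0; 1 0 0 -0.2 0 0 0; 1 0 0 -0.2 0 0 0; 1 0 0 -0.2 0 0 0; 1 0 0 -0.2 0 0 0; 1 0 0 -0.2 0 0 0'
```

```text
time: 7.5
tool_pos: [0.4613, -0.0146, 0.0213]
eef_rot: [-0.042, 0.999, 0.0, 0.001]
ft_force: [-3.7, 2.4, 12.1]
gripper_width: 0.283
grasp_force: 42.3
```

```bash
python3 -m pendant '-1 0 0 0 0 0 0; -1 0 0 0 0 0 0; -1 0 0 0 0 0 0; -1 0 0 0 0 0 0; -1 0 0 0 0 0 0; -1 0 0 0 0 0 0; -1 0 0 1 0 0 0; -1 0 0 3 0 0 0'
python3 -m pendant '-1 0 0 4 0 0 0; -1 0 0 8 0 0 0; -1 0 0 12 0 0 0; -1 0 0 16 0 0 0; -1 0 0 20 0 0 0; -1 0.3 -4 20 0 0 0; -1 0.6 -8 20 0 0 0; -1 0.9 -12 20 0 0 0'
python3 -m pendant '-1 0.3 -4 0 0 0 0; -1 0.6 -8 0 0 0 0; -1 0.9 -11.4 0 0 0 0; -1 0.9 -11.4 0 0 0 0; -1 0.9 -11.4 0 0 0 0; -1 0.9 -11.4 0 0 0 0; -1 0.9 -11.4 0 0 0 0; -1 0.9 -11.4 0 0 0 0'
python3 - <<'E'
from h import *
from station import bot,read_camera
c=read_camera("wrist");pickle.dump(c,open("w3.pkl","wb"));im=c["img"].copy()
print(bot.observe()["tool_pos"])
# overlay predicted tongs/rest
p=(.4795,-.248,.0829)
def W(x,y,z):return [p[0]+x*np.cos(p[2])-y*np.sin(p[2]),p[1]+x*np.sin(p[2])+y*np.cos(p[2]),z]
for q in [(-.11,0,.101),(-.08,0,.098),(0,0,.098),(.09,0,.098),(-.055,.017,.11),(-.055,-.017,.11),(.055,.017,.11),(.055,-.017,.11),(-.08,.035,.006),(-.08,-.035,.006),(.105,.035,.006),(.105,-.035,.006)]:
    u=fproj(c,W(*q))[0];print(q,u.round(0))
    cv2.circle(im,tuple(int(v) for v in u.round()),2,(255,0,255),-1)
cv2.imwrite("pics/w3.png",im[:,:,::-1])
s=read_camera("side")["img"];cv2.imwrite("pics/s3.png",cv2.resize(s[180:360,220:420,::-1],None,fx=3,fy=3))
E
```

```text
time: 8.3
tool_pos: [0.4599, -0.0152, 0.05]
eef_rot: [-0.042, 0.999, -0.0, -0.002]
ft_force: [0.5, 1.3, -0.1]
gripper_width: 1.0
grasp_force: 0.0
time: 9.1
tool_pos: [0.4698, -0.1359, 0.2518]
eef_rot: [-0.043, 0.999, 0.0, 0.001]
ft_force: [-0.0, 0.0, 0.3]
gripper_width: 1.005
grasp_force: 0.0
time: 9.9
tool_pos: [0.4791, -0.248, 0.2507]
eef_rot: [-0.043, 0.999, -0.0, 0.0]
ft_force: [-0.1, 0.7, 0.1]
gripper_width: 0.997
grasp_force: 0.0
[ 0.47905539 -0.24809696  0.25063028]
(-0.11, 0, 0.101) [322.  70.]
(-0.08, 0, 0.098) [322. 101.]
(0, 0, 0.098) [322. 183.]
(0.09, 0, 0.098) [321. 265.]
(-0.055, 0.017, 0.11) [340. 128.]
(-0.055, -0.017, 0.11) [303. 128.]
(0.055, 0.017, 0.11) [338. 240.]
(0.055, -0.017, 0.11) [304. 240.]
(-0.08, 0.035, 0.006) [350. 104.]
(-0.08, -0.035, 0.006) [293. 103.]
(0.105, 0.035, 0.006) [347. 242.]
(0.105, -0.035, 0.006) [296. 242.]
```

View pics/w3.png

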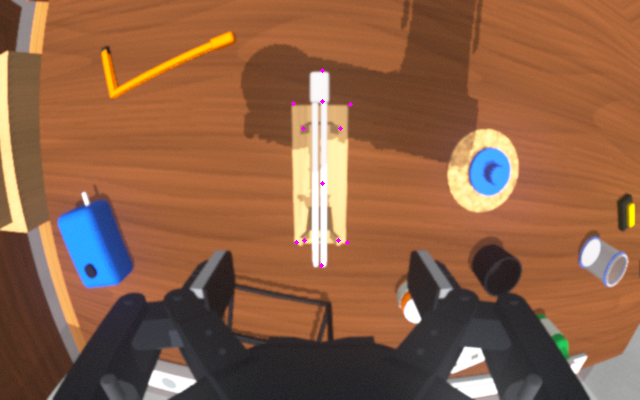

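View pics/s3.png

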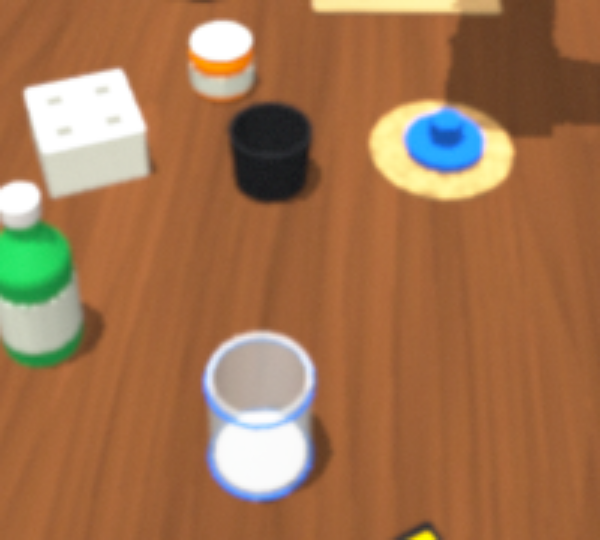

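Wrist view: white tongs centred at (320,165) on the rest, about 2 px left of my fit (2 mm toward -y). Orange look-alike at (165,70). Side crop: the cap sits knob up, well inside the mat at (445,140), and the jar is open at (260,380).

```bash
python3 -m pendant '-1 0 -0.2 -4 0 0 0; -1 0 -0.2 -8 0 0 0; -1 0 -0.2 -12 0 0 0; -1 0 -0.2 -15 0 0 0; -1 0 -0.2 -16.5 0 0 0; -1 0 -0.2 -17.5 0 0 0; -1 0 -0.2 -17.5 0 0 0; 1 0 -0.2 -17.5 0 0 0' 60
python3 -m pendant '1 0 0 0 0 0 0; 1 0 0 0 0 0 0; 1 0 0 0 0 0 0; 1 0 0 0 0 0 0; 1 0 0 0 0 0 0; 1 0 0 0 0 0 0; 1 0 0 0 0 0 0; 1 0 0 0 0 0 0'
python3 -m pendant '1 0 0 0 0 0 0; 1 0 0 0 0 0 0; 1 0 0 0 0 0 0; 1 0 0 0 0 0 0; 1 0 0 0 0 0 0; 1 0 0 0 0 0 0; 1 0 0 0 0 0 0; 1 0 0 0 0 0 0'
```

```text
time: 10.8
tool_pos: [0.4796, -0.2509, 0.0761]
eef_rot: [-0.042, 0.999, -0.0, 0.0]
ft_force: [-0.4, -0.9, 1.1]
gripper_width: 0.858
grasp_force: 0.0
time: 11.6
tool_pos: [0.4792, -0.2509, 0.0759]
eef_rot: [-0.042, 0.999, -0.0, 0.0]
ft_force: [-1.2, 1.5, 6.7]
gripper_width: 0.151
grasp_force: 58.6
time: 12.4
tool_pos: [0.4792, -0.2509, 0.0759]
eef_rot: [-0.042, 0.999, -0.0, 0.0]
ft_force: [-1.5, 1.8, 5.7]
gripper_width: 0.147
grasp_force: 58.6
```

```bash
python3 -m pendant '1 0 0 1 0 0 0; 1 0 0 2.5 0 0 0; 1 0 0 4 0 0 0; 1 0 0 6 0 0 0; 1 0 0 8 0 0 0; 1 0 0 10 0 0 0; 1 0 0 12 0 0 0; 1 0 0 13 0 0 0'
python3 -m pendant '1 0.1 3.8 0 0 0 0; 1 0.3 7.6 0 0 0 0; 1 0.4 11.4 0 0 0 0; 1 0.6 15.2 0 0 0 0; 1 0.7 19 0 0 0 0; 1 0.8 22.8 0 0 0 0; 1 0.9 26.6 0 0 0 0; 1 1 30.4 0 0 0 0'
python3 -m pendant '1 0.1 3.8 0 0 0 0; 1 0.3 7.6 0 0 0 0; 1 0.5 11.4 0 0 0 0; 1 0.6 15.2 0 0 0 0; 1 0.8 19 0 0 0 0; 1 1 22.8 0 0 0 0; 1 1 22.8 0 0 0 0; 1 1 22.8 0 0 0 0'
python3 - <<'E'
from h import *
from station import bot,read_camera
t=bot.observe()["tool_pos"];print(t)
s=read_camera("scene");d=read_camera("side");w=read_camera("wrist")
a=.083;tip=t+[.085*np.cos(a),.085*np.sin(a),.019-.078];print("pred tip",tip,proj(s,tip),proj(d,tip),fproj(w,tip))
A=cv2.resize(s["img"][150:250,380:480],None,fx=4,fy=4);B=cv2.resize(d["img"][220:360,250:350],None,fx=4,fy=4)
o=np.zeros((560,800,3),np.uint8);o[:400,:400]=A;o[:560,400:]=B
cv2.imwrite("pics/j4.png",o[:,:,::-1]);cv2.imwrite("pics/w4.png",w["img"][:,:,::-1])
E
```

```text
time: 13.2
tool_pos: [0.4795, -0.251, 0.2075]
eef_rot: [-0.042, 0.999, -0.0, 0.001]
ft_force: [0.1, 0.4, -1.5]
gripper_width: 0.148
grasp_force: 58.7
time: 14.0
tool_pos: [0.4884, 0.0547, 0.2053]
eef_rot: [-0.042, 0.999, 0.0, -0.0]
ft_force: [1.0, -0.3, 0.0]
gripper_width: 0.148
grasp_force: 58.8
time: 14.8
tool_pos: [0.4984, 0.2817, 0.2045]
eef_rot: [-0.043, 0.999, -0.001, -0.001]
ft_force: [-0.2, 0.0, -0.8]
gripper_width: 0.151
grasp_force: 58.8
[0.49839395 0.28171624 0.20446926]
pred tip [0.58310134 0.28876314 0.14546926] [[438.50644593 180.56995491]] [[306.44050755 282.66397108]] [[323.30370698 313.17557691]]
```

View pics/j4.png

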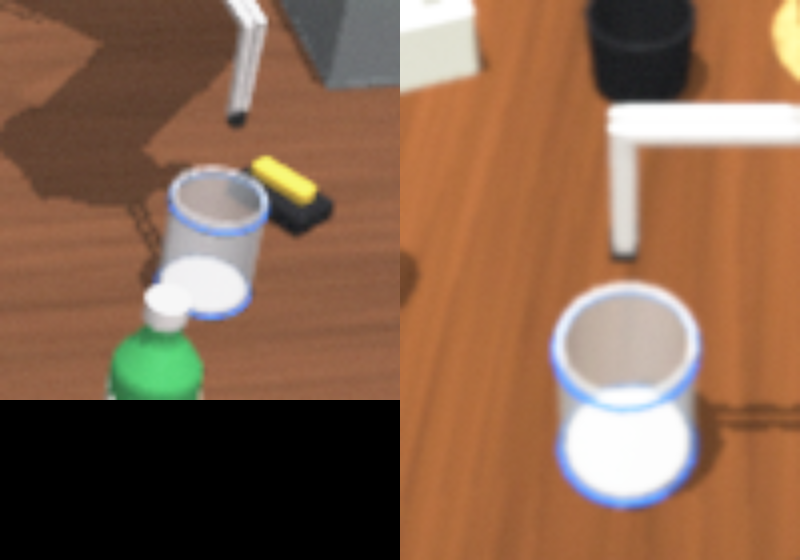

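Tip at scene crop (237,120) and side crop (624,257), above the open jar's rim centre at (218,201) and (627,345).

```bash
python3 - <<'E'
from h import *
d=pickle.load(open("cams0.pkl","rb"));S,D=d["scene"],d["side"]
print("tip",onz(S,(439.2,180.2),.1455),onz(D,(306,283.5),.1455));print("rim",onz(S,(434.5,200.2),.085),onz(D,(306.7,306.2),.085))
E
```

```text
tip [0.58167715 0.29100344 0.1455    ] [0.58366483 0.29066575 0.1455    ]
rim [0.58927562 0.28523705 0.085     ] [0.58274865 0.2922006  0.085     ]
```

```bash
python3 -m pendant '1 0.2 -0.1 -2 0 0 0; 1 0.2 -0.1 -4 0 0 0; 1 0.2 -0.1 -6 0 0 0; 1 0.2 -0.1 -8 0 0 0; 1 0.2 -0.1 -10 0 0 0; 1 0.2 -0.1 -11.3 0 0 0; 1 0.2 -0.1 -11.8 0 0 0; 1 0.2 -0.1 -11.8 0 0 0'
python3 -m pendant '1 0 0 0 0 0 0; 1 0 0 0 0 0 0; 1 0 0 0 0 0 0; 1 0 0 0 0 0 0; 1 0 0 0 0 0 0; 1 0 0 0 0 0 0; 1 0 0 0 0 0 0; 1 0 0 0 0 0 0'
python3 - <<'E'
from h import *
from station import read_camera
s=read_camera("scene");d=read_camera("side")
A=cv2.resize(s["img"][150:250,380:480],None,fx=4,fy=4);B=cv2.resize(d["img"][220:360,250:350],None,fx=4,fy=4)
o=np.zeros((560,800,3),np.uint8);o[:400,:400]=A;o[:560,400:]=B
cv2.imwrite("pics/j5.png",o[:,:,::-1])
E
```

```text
time: 15.75
tool_pos: [0.5009, 0.2796, 0.0871]
eef_rot: [-0.042, 0.999, -0.0, -0.0]
ft_force: [0.2, -0.6, -0.2]
gripper_width: 0.152
grasp_force: 58.8
time: 16.55
tool_pos: [0.5009, 0.2802, 0.0873]
eef_rot: [-0.042, 0.999, -0.0, -0.0]
ft_force: [0.0, -0.3, -0.2]
gripper_width: 0.151
grasp_force: 58.8
```

View pics/j5.png

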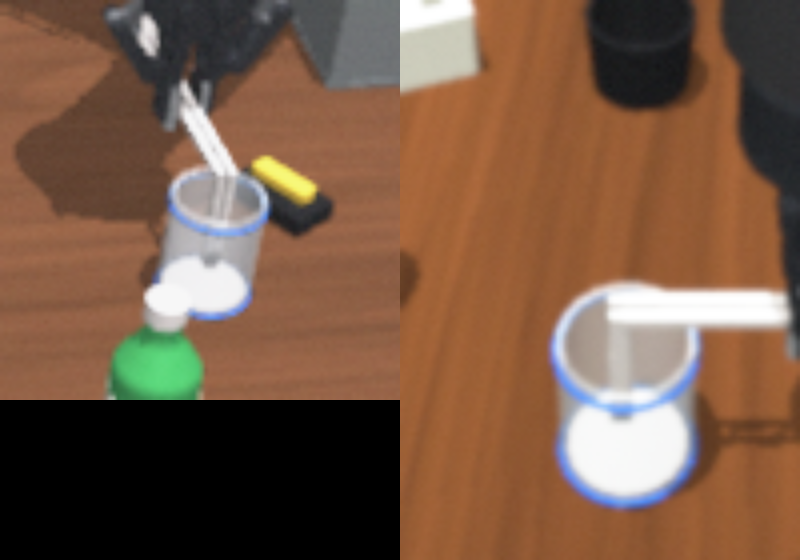

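The tip is inside the clear jar, just above its floor (scene crop (211,262), side crop (621,412)), with no force and the jar unmoved. I hold a little longer, raise, return and lay the tongs down.

```bash
python3 -m pendant '1 0 0 0 0 0 0; 1 0 0 0 0 0 0; 1 0 0 0 0 0 0; 1 0 0 0 0 0 0; 1 0 0 2 0 0 0; 1 0 0 4 0 0 0; 1 0 0 6 0 0 0; 1 0 0 8 0 0 0'
python3 -m pendant '1 0 0 2 0 0 0; 1 0 0 3.8 0 0 0; 1 0 0 3.8 0 0 0; 1 -0.1 -3.8 3.8 0 0 0; 1 -0.2 -7.6 3.8 0 0 0; 1 -0.4 -11.4 3.8 0 0 0; 1 -0.6 -15.2 3.8 0 0 0; 1 -0.8 -19 3.8 0 0 0'
python3 -m pendant '1 -0.1 -3.8 0 0 0 0; 1 -0.2 -7.6 0 0 0 0; 1 -0.4 -11.4 0 0 0 0; 1 -0.6 -15.2 0 0 0 0; 1 -0.8 -19 0 0 0 0; 1 -1 -22.8 0 0 0 0; 1 -1.2 -26.6 0 0 0 0; 1 -1.3 -30.4 0 0 0 0'
python3 -m pendant '1 -0.1 -2.5 0 0 0 0; 1 -0.1 -3.7 0 0 0 0; 1 -0.1 -3.7 0 0 0 0; 1 -0.1 -3.7 0 0 0 0; 1 -0.1 -3.7 -3 0 0 0; 1 -0.1 -3.7 -6 0 0 0; 1 -0.1 -3.7 -8 0 0 0; 1 -0.1 -3.7 -9 0 0 0'
```

```text
time: 17.45
tool_pos: [0.5008, 0.2801, 0.1681]
eef_rot: [-0.042, 0.999, -0.0, -0.0]
ft_force: [-0.1, 0.4, -0.7]
gripper_width: 0.149
grasp_force: 58.8
time: 18.25
tool_pos: [0.4922, 0.0886, 0.2046]
eef_rot: [-0.042, 0.999, -0.0, -0.0]
ft_force: [1.0, 0.1, -1.1]
gripper_width: 0.142
grasp_force: 58.8
time: 19.05
tool_pos: [0.4792, -0.2153, 0.2046]
eef_rot: [-0.042, 0.999, 0.0, -0.0]
ft_force: [0.8, 0.0, -0.1]
gripper_width: 0.147
grasp_force: 58.8
time: 19.85
tool_pos: [0.4781, -0.2494, 0.1136]
eef_rot: [-0.043, 0.999, 0.0, -0.001]
ft_force: [0.1, 0.7, -1.5]
gripper_width: 0.148
grasp_force: 58.8
```

```bash
python3 -m pendant '1 0 0 -1 0 0 0; 1 0 0 -2 0 0 0; 1 0 0 -2.8 0 0 0; 1 0 0 -3.3 0 0 0; 1 0 0 -3.7 0 0 0; 1 0 0 -3.8 0 0 0; 1 0 0 -3.8 0 0 0; 1 0 0 -3.8 0 0 0'
```

```text
time: 20.65
tool_pos: [0.4791, -0.2509, 0.0776]
eef_rot: [-0.042, 0.999, -0.0, 0.0]
ft_force: [-0.8, 0.0, -1.5]
gripper_width: 0.147
grasp_force: 58.8
```

```bash
python3 -m pendant '1 0 0 -0.1 0 0 0; 1 0 0 -0.2 0 0 0; 1 0 0 -0.2 0 0 0; -1 0 0 -0.2 0 0 0; -1 0 0 -0.2 0 0 0; -1 0 0 -0.2 0 0 0; -1 0 0 -0.2 0 0 0; -1 0 0 -0.2 0 0 0' 
python3 -m pendant '-1 0 0 0 0 0 0; -1 0 0 0 0 0 0; -1 0 0 2 0 0 0; -1 0 0 5 0 0 0; -1 0 0 9 0 0 0; -1 0 0 13 0 0 0; -1 0 0 17 0 0 0; -1 0 0 17 0 0 0'
python3 -m pendant '-1 0 0 0 0 0 0; -1 0 0 0 0 0 0; -1 0 0 0 0 0 0; -1 0 0 0 0 0 0; -1 0 0 0 0 0 0; -1 0 0 0 0 0 0; -1 0 0 0 0 0 0; -1 0 0 0 0 0 0'
python3 - <<'E'
from h import *
from station import read_camera
s=read_camera("wrist");d=read_camera("side")
A=cv2.resize(s["img"][60:280,200:640],None,fx=1.8,fy=1.8);B=cv2.resize(d["img"][125:200,300:500],None,fx=2.6,fy=2.6)
o=np.zeros((600,800,3),np.uint8);o[:396,:792]=A;o[400:595,:520]=B
cv2.imwrite("pics/f6.png",o[:,:,::-1])
E
```

```text
time: 21.45
tool_pos: [0.4789, -0.2508, 0.0752]
eef_rot: [-0.042, 0.999, 0.0, -0.0]
ft_force: [-0.1, 0.7, 0.7]
gripper_width: 0.972
grasp_force: 0.0
time: 22.25
tool_pos: [0.4816, -0.2519, 0.2515]
eef_rot: [-0.042, 0.999, -0.002, 0.005]
ft_force: [-0.0, -1.0, -0.5]
gripper_width: 0.994
grasp_force: 0.0
time: 23.05
tool_pos: [0.479, -0.2508, 0.2453]
eef_rot: [-0.042, 0.999, 0.0, -0.0]
ft_force: [-1.2, -0.2, 0.2]
gripper_width: 1.0
grasp_force: 0.0
```

View pics/f6.png

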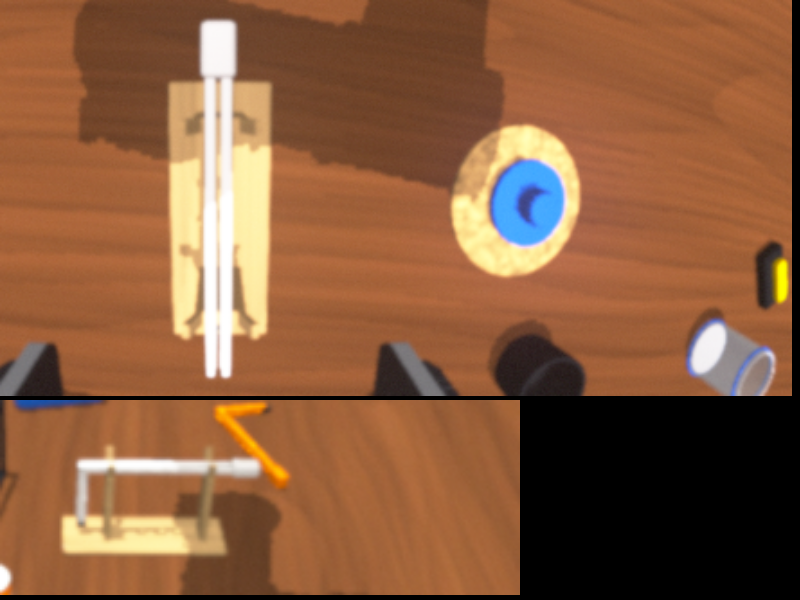

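The tongs lie level across both posts (crop (218,200) and side view (165,467)). The cap is on the mat (528,203), the jar stands open (730,358), and the gripper is clear.

```bash
python3 -c "
from station import bot
print(bot.job_done())"
```

```text
the job is handed in; nothing more can be done
None
```

The job is handed in at about 23 s of robot time: the cap is knob up on the cork mat, the white tongs were held in the clear jar with the tip about 3 cm above the shelf for over a second, and they lie back across both posts of their rest. The final picture shows the jar standing, and nothing else was touched.

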